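# Earth first, then start the board tester

## Robot

A 7-joint arm with a two-finger parallel gripper is mounted at the origin on a cart in front of the work surface, level with it; the furniture and walls round the work are solid. World frame = base frame: x ahead of the robot, y to its left, z up, the work surface at z = 0. Lengths are in m, angles in rad, forces in N, time in s.
With the tool pointing down it reaches from about 0.4 to 0.85 m from the base axis. Payload 4.5 kg.
Tool frame: the origin (TCP) lies between the finger pads; the fingertips stand ahead of it and the grasp point (between the pads) lies 6 mm ahead of it (ctrl.nose_length is the z of the fingertips in the tool frame, in m); z points along the fingers, y is the line along which they close (so a half turn about z gives the same grasp; the last joint's range is limited). The gripper opens to 88 mm and grips with 3 to 60 N. Pads are 18 mm wide; open, the fingers measure 123 mm over their backs; the gripper's body (75 mm by 187 mm) begins 45 mm behind the grasp point.
Start: joints at [1.16, 0.689, -0.195, 1.565, 0.157, 0.902, -0.215], TCP at [0.269, -0.564, 0.264] pointing down, gripper open.
Joint ranges: [-3.01, 3.01], [-0.46, 2.08], [-1.47, 1.51], [0.13, 2.56], [-1, 4.14], [0.04, 2.09], [-2.66, 2.66]. Speed limits (rad/s): [2.57, 2.57, 3.14, 3.14, 3.14, 3.14, 3.14].

## Interface

Orientations are given as a rotation vector (axis times angle).
In Python, from station import ctrl, vision, job_done gives the robot as it stands (ctrl), with the cameras (vision) and the job as plain functions.
- The arm moves only by the tool nudge_tcp, called after "Call:" by a JSON object that holds its "op" and its "data", one argument or row to a line. Schema: {"type":"object","properties":{"segments":{"type":"array","items":{"type":"array","items":{"type":"number"},"minItems":7,"maxItems":7},"minItems":1,"maxItems":10},"only":{"type":"string"},"quiet":{"type":"boolean"},"lines":{"type":"string"}},"required":["segments"],"additionalProperties":false}. segments is a list of rows, 1 to 10 of them, each of 7 numbers: dx, dy, dz in shares of 0.75 m (1.0 is 0.75 m), then a rotation vector rx, ry, rz in shares of 90 degrees (1.0 is 90 degrees), then the finger opening in m; each row is the pose to reach, as a shift and turn from the pose commanded when the call began, along the tool's axes at that moment; what a row does not reach only later rows make up. A row lasts 1/8 s, in which the tool goes at most 0.0625 m and 0.188 rad, less where a joint would pass 70% of its speed; a pose out of reach is approached as far as the arm can. The fingers move at their own pace and stop on an object; the grip force is fixed at half the most. Time passes only in rows, so rows that do not move let the fingers close. The tool returns the time, the measured TCP pose, the force, the opening and the grip force at its end. only (a regular expression) keeps the lines of the reply that match it, lines (a string "A,B") keeps lines A to B, and quiet returns only ok. A shift or turn number past 1, either way, is cut back to 1. Input that does not fit is refused with a message, and nothing moves.
- ctrl.sense(): the state, without advancing time (a new reading comes with each control period).
- vision.camera(name): name is "side" or "top" or "wrist"; returns (picture, depth): 480x640x3 uint8, red, green, blue; 480x640 float32, m along the optical axis (not along the pixel's ray), 0 where there is no reading.
- vision.camera_info(name): a dict with "camera_matrix" (3x3 intrinsics, pixels), "origin" and "attitude" of the camera in the world; the wrist camera has in their place "mount" (4x4, takes a point from camera to tool coordinates, whose origin is the TCP and whose axes are the flange's). Camera axes: x right, y down, z forward; pixel columns grow to the right and rows downward; lengths in m; the calibration is good to about 2 mm. A picture is of the moment at which its call begins: read the wrist's pose just before it. camera_info takes no time and is no camera call.
- job_done(): hands the job in; it is judged then, once.
The state is a dict: "time_s": time; "joints": joint angles; "qd": joint speeds; "joint_efforts": joint torques, N m; "ee_pos": TCP position; "orientation": TCP orientation; "ft_force": force on the tool from outside, world axes, zero at the start; "ft_torque": the same for the moment, N m; "finger_gap": finger opening in m; "gripper_force": force on a finger pad.
Only numpy, scipy, OpenCV 4.12 (cv2) and the standard library are available. Lean on these libraries where they do the work, as an engineer would, in place of code of your own. Each camera call takes 0.05 s, during which the arm holds its last target. There are 200 camera calls.

## Task

Start the board tester: first lightly tap the brass stud of the round earthing block so that it dips, then press the round key gently down, then the narrow bar-shaped key. The two keys stay down by themselves; use only the fingertips, leave the square key up, and do not shift or lift the earthing block or knock the things lying about. Finish with the hand clear.

Things in the scene. Friction and masses are not known exactly. Their poses are not given: they have to be found in the camera images.
- earth_block: Loose steel earthing block, about 0.7 kg: flat round foot 70 mm across and 22 mm high with a 29 mm collar up to 34 mm, a small brass terminal on its side and the brass stud on top at its centre. Stands upright on the bench in front of the tester; origin at the centre of its underside. Pressure on it must stay under 25 N.
- earth_stud (a joint): Sprung brass stud on the earthing block: how far it is pushed down, m: 0 = up, 0.014 = on its hard stop. Starts to yield at about 1 N, takes about 2 N for 2 mm, 5 N for 8 mm and 8 N at the stop, springs back when released. The tap counts when it dips 0.002 or more for a moment (0.1 s).
- stud_top (a point): Centre of the top of the stud's brass head (24 mm across), on the moving stud; 60 mm above the bench while up.
- tester_rail: Aluminium rail 100 x 250 x 8 mm (x by y by z) fixed on the bench, origin at the centre of its underside; the three key modules stand in a row along its y axis.
- round_key (a joint): Black round key, 36 mm across. Depth pressed in, m: 0 = up (start), 0.012 = fully down. Sinks straight down against about 2.5 N of friction and stays where left. At 0.012 it meets a sprung stop that gives 9 mm more (not counted in this value) under 5 N rising to 14 N and returns; then it is hard. It counts as pressed from 0.008.
- bar_key (a joint): Black narrow bar-shaped key, 62 mm long (along the rail's x) and 18 mm wide. Depth pressed in, m: 0 = up (start), 0.012 = fully down. Sinks straight down against about 2.5 N of friction and stays where left. At 0.012 it meets a sprung stop that gives 9 mm more (not counted in this value) under 5 N rising to 14 N and returns; then it is hard. It counts as pressed from 0.008.
- square_key (a joint): Black square key, 32 x 32 mm, to be left up. Depth pressed in, m: 0 = up (start), 0.012 = fully down. Sinks straight down against about 2.5 N of friction and stays where left. At 0.012 it meets a sprung stop that gives 9 mm more (not counted in this value) under 5 N rising to 14 N and returns; then it is hard. Must never be pressed in by more than 0.003.
- round_top (a point): Centre of the top face of the round key, on the moving key; 64 mm above the bench while the key is up, 52 mm when down. Yaw is the rail's.
- bar_top (a point): Centre of the top face of the bar key, on the moving key; 64 mm above the bench while the key is up, 52 mm when down. Yaw is the rail's.
- square_top (a point): Centre of the top face of the square key, on the moving key; 64 mm above the bench while the key is up, 52 mm when down. Yaw is the rail's.
- mod_round: Grey module housing 86 x 68 x 30 mm (x by y by z) fixed on the rail, carrying the round key at its centre; origin at the centre of its underside, 8 mm above the bench. Its key sticks up 24 mm (12 mm when fully pressed) from its aluminium face plate, which is 40 mm above the bench. The modules stand at 77 mm pitch along the rail in any order. Pressure on module or key must stay under 25 N.
- mod_bar: Grey module housing 86 x 68 x 30 mm (x by y by z) fixed on the rail, carrying the bar key at its centre; origin at the centre of its underside, 8 mm above the bench. Its key sticks up 24 mm (12 mm when fully pressed) from its aluminium face plate, which is 40 mm above the bench. The modules stand at 77 mm pitch along the rail in any order. Pressure on module or key must stay under 25 N.
- mod_square: Grey module housing 86 x 68 x 30 mm (x by y by z) fixed on the rail, carrying the square key at its centre; origin at the centre of its underside, 8 mm above the bench. Its key sticks up 24 mm (12 mm when fully pressed) from its aluminium face plate, which is 40 mm above the bench. The modules stand at 77 mm pitch along the rail in any order. Pressure on module or key must stay under 25 N.
- heatsink: Loose black finned heatsink 48 x 72 x 27 mm beside the earthing block (bystander); origin at the centre of its underside, as for all bystanders.
- dish: Loose round dish of small screws, 84 mm across, 16 mm high, on the other side of the earthing block (bystander).
- relay: Loose small circuit board 40 x 62 x 16 mm behind the tester (bystander).
- meter: Loose hand multimeter 148 x 78 x 43 mm left of the tester (bystander).
- cutters: Loose side cutters 39 x 152 x 11 mm at the left (bystander).
- cleaner: Loose tip cleaner, a tin of brass wool 86 mm across, 41 mm high, right of the tester (bystander).

How it is judged:
By the outcome, as a careful person would: the job done as asked, in the order asked, and still so for the second after the job is handed in, with the robot touching nothing.
It also fails if it takes over 45 s, if anything falls off the work surface, if the arm or the gripper's body presses on something with over 40 N, if the wrist force passes 120 N, or if a joint passes its speed limit or range.

## Working session

There is one attempt and no reset: what is moved stays moved. The work goes in short steps, Python scripts to look and compute and a tool call to move; the robot and the scene stay as the last step left them, time stands still between calls to the robot, and variables do not carry over. Pictures are saved under pics/ and viewed, at most 10 in all, crops included, and the job is handed in when it is done.

```bash
ls; mkdir -p pics; python3 - <<'E'
from station import ctrl, vision, job_done
import cv2,numpy as np
s=ctrl.sense();print(s['time_s'],s['ee_pos'],s['orientation'],s['finger_gap'],ctrl.nose_length)
for n in("top","side"):
    p,d=vision.camera(n);cv2.imwrite(f"pics/{n}0.png",p[:,:,::-1]);np.savez(f"{n}0.npz",p=p,d=d)
    i=vision.camera_info(n);print(n,i)
print(vision.camera_info("wrist"))
E
```

```text
pics
station.py
0.0 [ 0.26863995 -0.56363973  0.26290646] [-3.06239255e+00 -6.92767581e-01  8.41631547e-04] 0.08807999145950858 0.025
top {'camera_matrix': array([[469.45919847,   0.        , 320.26244455],
       [  0.        , 469.45919847, 238.79290272],
       [  0.        ,   0.        ,   1.        ]]), 'origin': array([0.44334726, 0.18171574, 1.08003758]), 'attitude': array([-2.17445796,  2.14102111, -0.11401618])}
side {'camera_matrix': array([[500.01462699,   0.        , 316.48632144],
       [  0.        , 500.01462699, 248.38595953],
       [  0.        ,   0.        ,   1.        ]]), 'origin': array([ 1.23833248, -0.12691901,  0.74173349]), 'attitude': array([-2.03443885, -1.22530904,  0.56900212])}
{'camera_matrix': array([[384.92481988,   0.        , 319.25057955],
       [  0.        , 384.92481988, 236.76764282],
       [  0.        ,   0.        ,   1.        ]]), 'mount': array([[-4.52132548e-04, -9.46836093e-01, -3.21716037e-01,
         8.38746278e-02],
       [ 9.99999875e-01, -3.59061762e-04, -3.48629981e-04,
        -1.42285179e-04],
       [ 2.14579522e-04, -3.21716154e-01,  9.46836137e-01,
        -1.21508427e-01],
       [ 0.00000000e+00,  0.00000000e+00,  0.00000000e+00,
         1.00000000e+00]])}
```

View pics/top0.png

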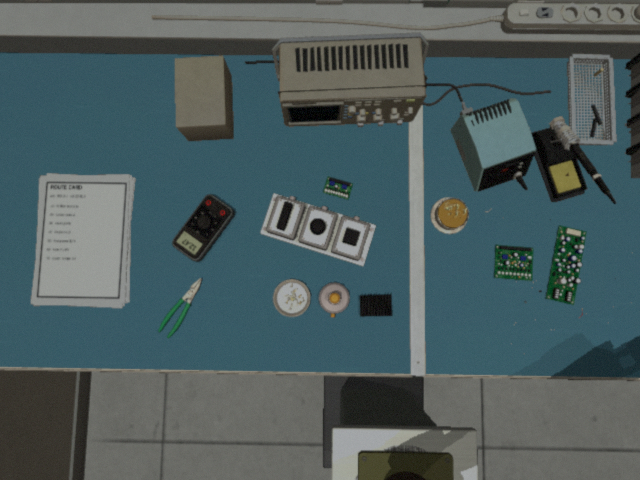

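View pics/side0.png

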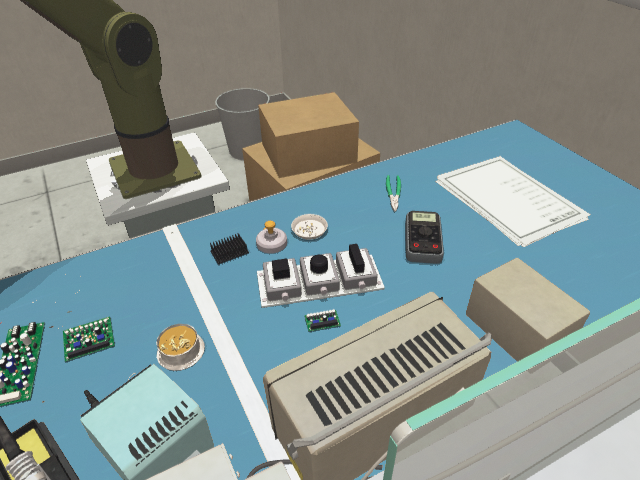

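The top view shows the bar key at about (285,214), the round key at (318,226), the square key at (352,238), and the stud at (335,298). In the side view they are at about (357,257), (319,263), (281,268) and (270,226). The dish is left of the earthing block and the heatsink is right of it.

```bash
cat > h.py <<'E'
import numpy as np,cv2
from scipy.spatial.transform import Rotation as R
from station import ctrl, vision, job_done
def world(n,d,T=None):
    i=vision.camera_info(n);K=i['camera_matrix']
    v,u=np.mgrid[:480,:640]
    c=np.stack([(u-K[0,2])/K[0,0]*d,(v-K[1,2])/K[1,1]*d,d],-1)
    if n=="wrist":
        Rw=R.from_rotvec(T[1]).as_matrix();M=i['mount']
        return (c@M[:3,:3].T+M[:3,3])@Rw.T+T[0]
    return c@R.from_rotvec(i['attitude']).as_matrix().T+i['origin']
def blob(W,p,uv,r,kind,z0):
    """centre of pixels near uv above z0, dark (key) or brass coloured"""
    q=p.astype(int);m=np.zeros(p.shape[:2],bool);m[uv[1]-r:uv[1]+r,uv[0]-r:uv[0]+r]=1
    m&=(q.max(-1)<75) if kind=='k' else (q[...,0]-q[...,2]>50)
    m&=(W[...,2]>z0)
    a=W[m]
    if len(a)<5:return len(a)
    rect=cv2.minAreaRect((a[:,:2]*1000).astype(np.float32))
    return len(a),a.mean(0).round(4),np.median(a[:,2]).round(4),np.round(rect[0],1),np.round(rect[1],1),round(rect[2],1)
E
python3 - <<'E'
from h import *
P={'top':dict(stud=(335,298),bar=(285,214),round=(318,226),square=(352,238)),'side':dict(stud=(270,226),bar=(357,257),round=(319,263),square=(281,268))}
for n in P:
    f=np.load(n+'0.npz');W=world(n,f['d'])
    for k,uv in P[n].items(): print(n,k,blob(W,f['p'],uv,20,'b' if k=='stud' else 'k',.05))
    print(W[300,100] if n=='top' else W[300,450])
s=ctrl.sense();print(R.from_rotvec(s['orientation']).as_matrix().round(3))
E
```

```text
top stud (86, array([0.4339, 0.1598, 0.0601]), np.float64(0.0601), array([433. , 159.4]), array([21.5, 19.5]), 0.7)
top bar (239, array([0.6102, 0.2716, 0.068 ]), np.float64(0.0642), array([536. , 242.8]), array([216.9,  47.3]), 21.1)
top round (196, array([0.5887, 0.1987, 0.0635]), np.float64(0.0635), array([589. , 198.7]), array([31., 33.]), 1.6)
top square (201, array([0.5654, 0.1266, 0.0797]), np.float64(0.0648), array([510.7, 144.2]), array([ 29.7, 151.2]), 72.0)
[0.41955048 0.68878176 0.01326628]
side stud (69, array([0.4404, 0.1566, 0.0575]), np.float64(0.0578), array([438.6, 157.3]), array([20. , 19.7]), 63.2)
side bar (247, array([0.6251, 0.2641, 0.0663]), np.float64(0.0623), array([917.7,  85.5]), array([ 29. , 768.7]), 58.6)
side round (218, array([0.607 , 0.19  , 0.0695]), np.float64(0.0613), array([913.2,  45.4]), array([ 33.8, 735.2]), 64.7)
side square (247, array([0.5784, 0.1203, 0.0637]), np.float64(0.0625), array([899.1,   8.4]), array([ 31.4, 729.8]), 70.7)
[0.76307442 0.39932503 0.00123987]
[[ 0.903  0.43  -0.001]
 [ 0.43  -0.903  0.001]
 [-0.    -0.002 -1.   ]]
```

Units first: shifts go in shares of 0.75 m and turns go in shares of 90 degrees. So 0.41 m / 0.75 = 0.5467, 0.38 m / 0.75 = 0.5067.

Call:
{"op": "nudge_tcp", "data": {
  "segments": [
    [0.0667, -0.0267, 0, 0, 0, 0, 0],
    [0.1333, -0.0667, 0, 0, 0, 0, 0],
    [0.2, -0.0933, 0, 0, 0, 0, 0],
    [0.2667, -0.1333, 0, 0, 0, 0, 0],
    [0.32, -0.16, 0, 0, 0, 0, 0],
    [0.3867, -0.1867, 0, 0, 0, 0, 0],
    [0.4267, -0.2533, 0, 0, 0, 0, 0],
    [0.4667, -0.32, 0, 0, 0, 0, 0],
    [0.5067, -0.3867, 0, 0, 0, 0, 0],
    [0.5467, -0.4533, 0, 0, 0, 0, 0]
  ]
}}

```text
time_s: 1.35
ee_pos: [0.4926, -0.079, 0.2635]
orientation: [-3.064, -0.693, 0.0]
ft_force: [1.0, -0.5, 0.0]
finger_gap: 0.0005
gripper_force: 0.0
```

In the tool's units: -0.205 m / 0.75 = -0.2733, 0.15 m / 0.75 = 0.2.

Call:
{"op": "nudge_tcp", "data": {
  "segments": [
    [0.04, -0.0533, 0, 0, 0, 0, 0],
    [0.08, -0.1067, 0, 0, 0, 0, 0],
    [0.12, -0.16, 0, 0, 0, 0, 0],
    [0.16, -0.2133, 0, 0, 0, 0, 0],
    [0.2, -0.2733, 0, 0, 0, 0, 0],
    [0.2, -0.2733, 0, 0, 0, 0, 0],
    [0.2, -0.2733, 0, 0, 0, 0, 0],
    [0.2, -0.2733, 0, 0, 0, 0, 0]
  ]
}}

```text
time_s: 2.35
ee_pos: [0.5399, 0.1667, 0.2635]
orientation: [3.064, 0.689, -0.001]
ft_force: [-0.0, 0.2, -0.1]
finger_gap: 0.0007
gripper_force: 0.0
```

```bash
python3 - <<'E'
from h import *
s=ctrl.sense();T=(s['ee_pos'],s['orientation'])
p,d=vision.camera("wrist");cv2.imwrite("pics/w1.png",p[:,:,::-1]);np.savez("w1.npz",p=p,d=d,t=np.array(T));print(T)
E
```

```text
(array([0.53988483, 0.16672917, 0.26354527]), array([ 3.06384934e+00,  6.88740661e-01, -1.34618396e-03]))
```

View pics/w1.png

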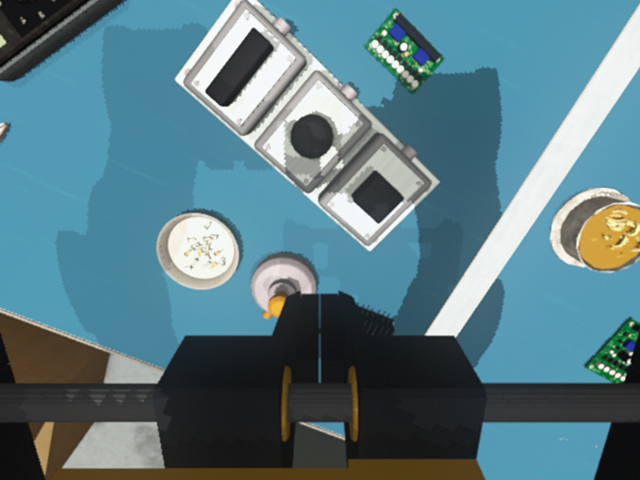

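The wrist view shows the bar key at (240,65), the round key at (312,136) and the square key at (378,196). The stud, near (285,295), is half hidden by the fingers, so I'll move over it and look again.

In the tool's units: -0.1 m / 0.75 = -0.1333, -0.05 m / 0.75 = -0.0667.

Call:
{"op": "nudge_tcp", "data": {
  "segments": [
    [-0.0667, -0.0267, 0, 0, 0, 0, 0],
    [-0.1333, -0.0533, 0, 0, 0, 0, 0],
    [-0.1333, -0.0533, 0, 0, 0, 0, 0],
    [-0.1333, -0.0533, 0, 0, 0, 0, 0],
    [-0.1333, -0.0533, 0, 0, 0, 0, 0]
  ]
}}

```text
time_s: 3.02
ee_pos: [0.4343, 0.1618, 0.2639]
orientation: [-3.065, -0.69, -0.003]
ft_force: [0.8, 0.9, 0.0]
finger_gap: 0.0004
gripper_force: 0.0
```

```bash
python3 - <<'E'
from h import *
s=ctrl.sense();T=(s['ee_pos'],s['orientation'])
p,d=vision.camera("wrist");cv2.imwrite("pics/w2.png",p[:,:,::-1]);np.savez("w2.npz",p=p,d=d,t=np.array(T))
def go(n,p,d,uv,k,T=None):
    d=np.where(d>0,d,9);W=world(n,d,T);W[...,2]=np.where(W[...,2]>.073,-1,W[...,2])
    return blob(W,p,uv,45 if n=='wrist' else 20,'b' if k=='stud' else 'k',.054)
for k,uv in dict(bar=(240,65),round=(312,136),square=(378,196)).items():
    f=np.load('w1.npz');print('w1',k,go('wrist',f['p'],f['d'],uv,k,f['t']))
print('w2',go('wrist',p,d,(319,211),'stud',T))
P={'top':dict(stud=(335,298),bar=(285,214),round=(318,226),square=(352,238)),'side':dict(stud=(270,226),bar=(357,257),round=(319,263),square=(281,268))}
for n in P:
    f=np.load(n+'0.npz')
    for k,uv in P[n].items(): print(n,k,go(n,f['p'],f['d'],uv,k))
E
```

```text
w1 bar (2057, array([0.614 , 0.2703, 0.064 ]), np.float64(0.0643), array([613.5, 271.1]), array([17.5, 60.4]), 73.3)
w1 round (1409, array([0.5918, 0.1983, 0.0637]), np.float64(0.0639), array([591.3, 198.2]), array([33.2, 33.8]), 62.4)
w1 square (1331, array([0.5701, 0.1262, 0.0641]), np.float64(0.0644), array([569.5, 125. ]), array([31.1, 30.4]), 73.5)
w2 (528, array([0.4356, 0.1596, 0.0596]), np.float64(0.0598), array([435. , 159.4]), array([22.7, 22.2]), 70.9)
top stud (86, array([0.4339, 0.1598, 0.0601]), np.float64(0.0601), array([433. , 159.4]), array([21.5, 19.5]), 0.7)
top bar (232, array([0.6111, 0.2721, 0.0641]), np.float64(0.0643), array([612.1, 272.5]), array([18.3, 60.4]), 73.2)
top round (194, array([0.5888, 0.1987, 0.0636]), np.float64(0.0636), array([589. , 198.7]), array([31., 33.]), 1.6)
top square (197, array([0.5673, 0.1258, 0.0647]), np.float64(0.0648), array([567.7, 125.7]), array([29.6, 31.3]), 72.3)
side stud (60, array([0.4399, 0.157 , 0.0582]), np.float64(0.0585), array([438.6, 157.3]), array([19.9, 19.7]), 63.8)
side bar (220, array([0.619 , 0.268 , 0.0619]), np.float64(0.0625), array([616.9, 269.3]), array([17.6, 62.9]), 73.1)
side round (192, array([0.5974, 0.1946, 0.0611]), np.float64(0.0617), array([595.3, 195.7]), array([33.7, 31.4]), 59.7)
side square (219, array([0.5745, 0.1218, 0.0621]), np.float64(0.0627), array([570.9, 123. ]), array([30.9, 34.8]), 72.3)
```

View pics/w2.png

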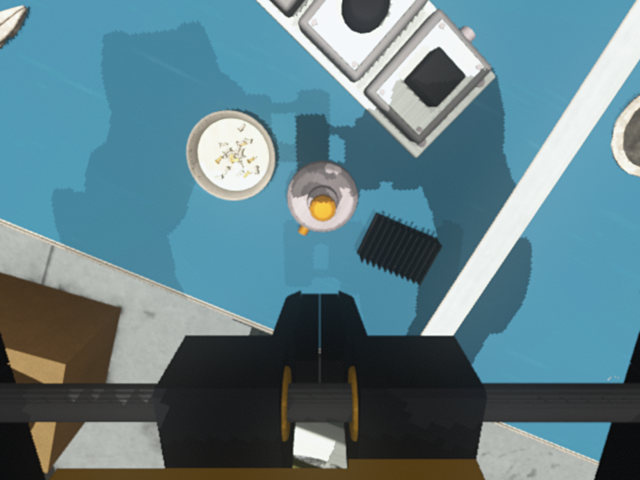

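The stud is at (323,207), almost straight below the TCP, at about (0.435, 0.1595) with its top at 0.060. That gives 0.179 m from fingertip to contact.

In the tool's units: 0.172 m / 0.75 = 0.2293, 0.165 m / 0.75 = 0.22.

Call:
{"op": "nudge_tcp", "data": {
  "segments": [
    [0, 0.0033, 0.0667, 0, 0, 0, 0],
    [0, 0.0033, 0.1333, 0, 0, 0, 0],
    [0, 0.0033, 0.1933, 0, 0, 0, 0],
    [0, 0.0033, 0.22, 0, 0, 0, 0],
    [0, 0.0033, 0.2293, 0, 0, 0, 0],
    [0, 0.0033, 0.2293, 0, 0, 0, 0],
    [0, 0.0033, 0.2293, 0, 0, 0, 0]
  ]
}}

```text
time_s: 3.95
ee_pos: [0.4343, 0.1598, 0.0925]
orientation: [-3.064, -0.693, -0.003]
ft_force: [0.3, -0.8, -0.0]
finger_gap: 0.0003
gripper_force: 0.0
```

In the tool's units: 0.013 m / 0.75 = 0.0173, 0.012 m / 0.75 = 0.016.

Call:
{"op": "nudge_tcp", "data": {
  "segments": [
    [0, 0, 0.0067, 0, 0, 0, 0],
    [0, 0, 0.012, 0, 0, 0, 0],
    [0, 0, 0.016, 0, 0, 0, 0],
    [0, 0, 0.0173, 0, 0, 0, 0],
    [0, 0, 0.0173, 0, 0, 0, 0],
    [0, 0, 0.0173, 0, 0, 0, 0]
  ]
}}

```text
time_s: 4.7
ee_pos: [0.434, 0.1597, 0.0789]
orientation: [-3.064, -0.693, -0.002]
ft_force: [2.4, 0.1, 3.8]
finger_gap: 0.0004
gripper_force: 2.0
```

The force is 3.8 N, which puts the dip at about 5.5 mm, so the tap was made. Next I'll lift and move over the round key.

In the tool's units: 0.1587 m / 0.75 = 0.2116, -0.06 m / 0.75 = -0.08.

Call:
{"op": "nudge_tcp", "data": {
  "segments": [
    [0, 0, -0.0267, 0, 0, 0, 0],
    [0, 0, -0.08, 0, 0, 0, 0],
    [0, 0, -0.1, 0, 0, 0, 0],
    [0.0667, 0.0133, -0.1, 0, 0, 0, 0],
    [0.1333, 0.028, -0.1, 0, 0, 0, 0],
    [0.2116, 0.0441, -0.1, 0, 0, 0, 0],
    [0.2116, 0.0441, -0.1, 0, 0, 0, 0],
    [0.2116, 0.0441, -0.04, 0, 0, 0, 0],
    [0.2116, 0.0441, -0.0267, 0, 0, 0, 0],
    [0.2116, 0.0441, -0.0267, 0, 0, 0, 0]
  ]
}}

```text
time_s: 5.95
ee_pos: [0.5895, 0.1975, 0.0982]
orientation: [3.063, 0.693, -0.005]
ft_force: [0.0, -0.1, -0.5]
finger_gap: 0.0006
gripper_force: 0.0
```

```bash
python3 - <<'E'
from h import *
p,d=vision.camera("side");cv2.imwrite("pics/s1.png",cv2.resize(p[170:350,180:440,::-1],None,fx=3,fy=3));
E
```

```text
(no output)
```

View pics/s1.png

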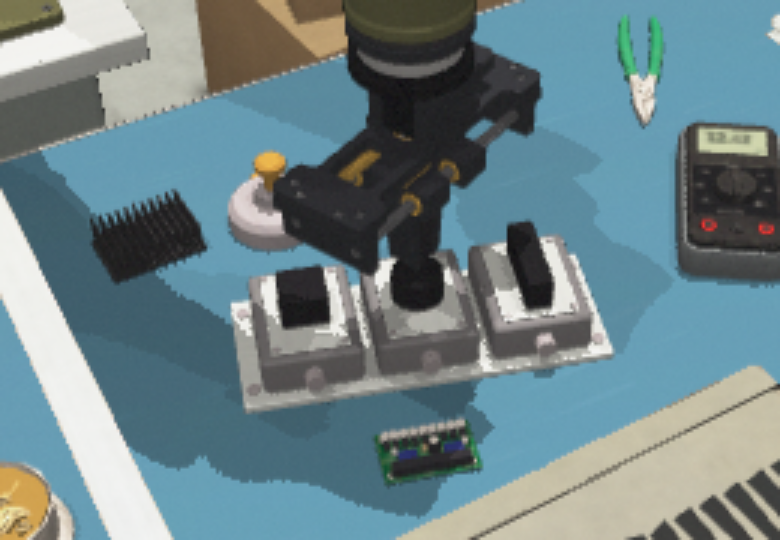

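The stud is back up, the earthing block and bystanders look unmoved, and the tip is over the round key at about (417,270) in the crop. I'll press down about 23 mm from here.

In the tool's units: 0.021 m / 0.75 = 0.028, 0.019 m / 0.75 = 0.0253.

Call:
{"op": "nudge_tcp", "data": {
  "segments": [
    [0.0013, 0.0013, 0.008, 0, 0, 0, 0],
    [0.0013, 0.0013, 0.0133, 0, 0, 0, 0],
    [0.0013, 0.0013, 0.0173, 0, 0, 0, 0],
    [0.0013, 0.0013, 0.0213, 0, 0, 0, 0],
    [0.0013, 0.0013, 0.0253, 0, 0, 0, 0],
    [0.0013, 0.0013, 0.028, 0, 0, 0, 0],
    [0.0013, 0.0013, 0.028, 0, 0, 0, 0],
    [0.0013, 0.0013, 0.028, 0, 0, 0, 0]
  ]
}}

```text
time_s: 7.0
ee_pos: [0.5921, 0.1975, 0.0776]
orientation: [3.064, 0.693, -0.001]
ft_force: [0.8, -0.4, 1.7]
finger_gap: 0.0006
gripper_force: 0.5
```

In the tool's units: 0.003 m / 0.75 = 0.004, 0.002 m / 0.75 = 0.0027.

Call:
{"op": "nudge_tcp", "data": {
  "segments": [
    [0, 0, 0.0027, 0, 0, 0, 0],
    [0, 0, 0.004, 0, 0, 0, 0],
    [0, 0, 0.004, 0, 0, 0, 0]
  ]
}}

```text
time_s: 7.38
ee_pos: [0.5922, 0.1975, 0.0751]
orientation: [3.064, 0.693, -0.0]
ft_force: [-0.8, -0.8, 6.4]
finger_gap: 0.0002
gripper_force: 3.3
```

The reading is 6.4 N, so the key is on its sprung stop and the round key is down. Next is the bar key.

In the tool's units: -0.06 m / 0.75 = -0.08, -0.0574 m / 0.75 = -0.0765.

Call:
{"op": "nudge_tcp", "data": {
  "segments": [
    [0, 0, -0.0267, 0, 0, 0, 0],
    [0, 0, -0.08, 0, 0, 0, 0],
    [0, 0, -0.08, 0, 0, 0, 0],
    [0.0333, -0.0387, -0.08, 0, 0, 0, 0],
    [0.0672, -0.0765, -0.08, 0, 0, 0, 0],
    [0.0672, -0.0765, -0.08, 0, 0, 0, 0],
    [0.0672, -0.0765, -0.04, 0, 0, 0, 0],
    [0.0672, -0.0765, -0.0307, 0, 0, 0, 0],
    [0.0672, -0.0765, -0.0307, 0, 0, 0, 0]
  ]
}}

```text
time_s: 8.5
ee_pos: [0.6127, 0.27, 0.0972]
orientation: [3.064, 0.692, -0.003]
ft_force: [0.5, -0.0, 0.6]
finger_gap: 0.0004
gripper_force: 0.0
```

```bash
python3 - <<'E'
from h import *
p,d=vision.camera("side");cv2.imwrite("pics/s2.png",cv2.resize(p[170:350,180:440,::-1],None,fx=3,fy=3));
E
```

```text
(no output)
```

View pics/s2.png

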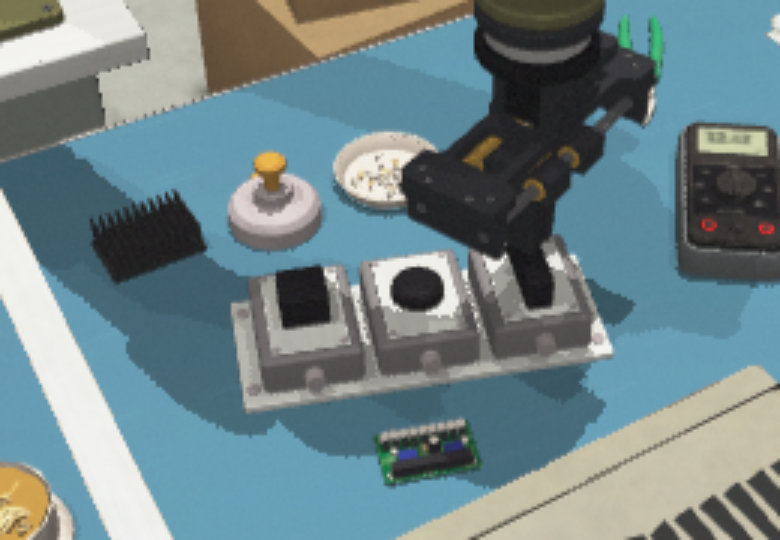

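The round key is visibly down at (417,288), the square key is up at (303,295), and the tip is over the bar key at (530,260). I'll press the bar key.

In the tool's units: 0.0225 m / 0.75 = 0.03, 0.021 m / 0.75 = 0.028.

Call:
{"op": "nudge_tcp", "data": {
  "segments": [
    [0, 0, 0.008, 0, 0, 0, 0],
    [0, 0, 0.0133, 0, 0, 0, 0],
    [0, 0, 0.0173, 0, 0, 0, 0],
    [0, 0, 0.0213, 0, 0, 0, 0],
    [0, 0, 0.0253, 0, 0, 0, 0],
    [0, 0, 0.028, 0, 0, 0, 0],
    [0, 0, 0.03, 0, 0, 0, 0],
    [0, 0, 0.03, 0, 0, 0, 0]
  ]
}}

```text
time_s: 9.55
ee_pos: [0.6136, 0.271, 0.0757]
orientation: [3.064, 0.693, 0.001]
ft_force: [-0.0, 0.1, 5.8]
finger_gap: 0.0002
gripper_force: 3.1
```

In the tool's units: -0.18 m / 0.75 = -0.24, -0.12 m / 0.75 = -0.16.

Call:
{"op": "nudge_tcp", "data": {
  "segments": [
    [0, 0, -0.0267, 0, 0, 0, 0],
    [0, 0, -0.0933, 0, 0, 0, 0],
    [0, 0, -0.16, 0, 0, 0, 0],
    [0, 0, -0.24, 0, 0, 0, 0],
    [0, 0, -0.24, 0, 0, 0, 0],
    [0, 0, -0.24, 0, 0, 0, 0]
  ]
}}

```text
time_s: 10.3
ee_pos: [0.6125, 0.2708, 0.2554]
orientation: [3.064, 0.693, -0.001]
ft_force: [-0.5, -0.1, 0.6]
finger_gap: 0.0007
gripper_force: 0.0
```

```bash
python3 - <<'E'
from h import *
p,d=vision.camera("side");cv2.imwrite("pics/s3.png",cv2.resize(p[170:350,180:440,::-1],None,fx=3,fy=3));
W=world('side',d)
for k,uv in dict(stud=(270,226),bar=(357,262),round=(319,266),square=(281,268)).items():
    w=W.copy();w[...,2]=np.where(w[...,2]>.073,-1,w[...,2]);print(k,blob(w,p,uv,20,'b' if k=='stud' else 'k',.045))
E
```

```text
stud (73, array([0.4404, 0.1566, 0.0566]), np.float64(0.0576), array([439.6, 156.8]), array([20. , 18.8]), 63.9)
bar (205, array([0.6187, 0.2682, 0.0505]), np.float64(0.0507), array([616.7, 269.7]), array([17.8, 64.4]), 73.9)
round (170, array([0.5969, 0.1951, 0.0501]), np.float64(0.0504), array([595.9, 196.1]), array([32. , 31.5]), 63.1)
square (274, array([0.5764, 0.1211, 0.0598]), np.float64(0.0623), array([571.6, 122.6]), array([31.2, 33.1]), 72.9)
```

View pics/s3.png

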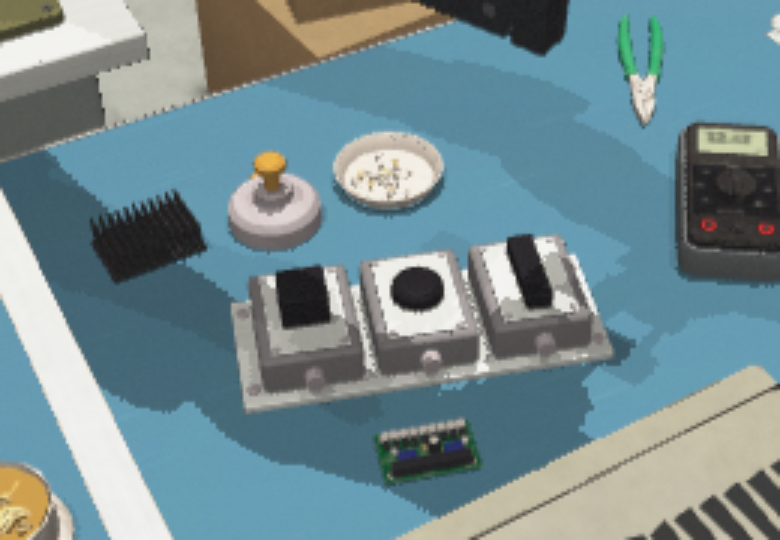

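Round key (417,288) and bar key (530,270) are both about 12 mm lower than before. The square key (303,295) and the stud (270,165) are up, nothing has moved, and the hand is clear.

```bash
python3 -c "
from station import ctrl, vision, job_done
print(job_done())"
```

```text
the job is handed in; nothing more can be done
None
```

I tapped the stud (about 5 mm dip), then pressed the round key and the bar key fully down in that order; the square key is still up, nothing else appears to have moved, the hand is clear, and the job was handed in at about 10 s with no verdict returned.

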